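# Return the tall gauge block to its hinged case

### The job

Lift the lid of the gauge block case by its front tab until it leans back on its stop and stays open, without flinging or slamming it. Then take the taller of the two steel blocks out of the grey drying rack (only its narrow ends can be reached there) and stand it upright in the empty cradle in the case: the compartment walls leave no room for fingers at its ends, so stand it on the bench first and take it again by its broad faces. Set it down, do not drop it; leave the shorter block in the rack and the lid open.

Things in the scene. Friction and masses are not known exactly. Their poses are not given: they have to be found in the camera images.
- case: grey plastic case fixed to the bench, 140 (its x) x 152 (its y) x 60 mm high without lid, walls 6 mm; origin at the centre of its underside, front (-x) to the robot. Inside, three compartments in a row at y = -48, 0, +48 mm, each 44 mm long in y and 128 mm in x, partitions up to 54 mm above the bench. Each has a low black cradle: two hold shorter steel blocks, one is empty
- lid (a joint): angle of the case's lid (rad): 0 shut, grows as the front edge rises, 1.8 (just past upright) on its stop, two steel arms behind the hinge. It falls shut by its weight below about 1.5. Lid plate 140 x 152 x 8 mm, 0.3 kg
- lid_hinge (a point): point on the lid's hinge line, at the middle of the case's rear upper edge, 60 mm above the bench; x, y, z axes as the case; the hinge line is the case's y
- lid_tab (a point): grip point of the black pull tab that sticks out 38 mm forward from the middle of the lid's front edge: 26 mm wide (case y), 9 mm thick with a 15 mm round nose. The point is 29 mm in front of the lid's edge, 169 mm from the hinge line, 65 mm above the bench when shut; it turns with the lid. Pinch it across its width
- rack: grey plastic drying rack fixed to the bench: bar 124 (its x) x 24 (its y) x 52 mm high on a thin 140 x 50 x 4 mm aluminium plate, with three slots across the bar at x = -38, 0, +38 mm, 15 mm wide, slot floor 8 mm above the bench; origin at the centre of the underside
- tall_block: loose steel gauge block, 10 (its x) x 35 (its y) x 40 mm high (z), 0.2 kg; origin at the centre of its underside. It stands in one slot of the rack, its top 4 mm below the bar's top, its ends (+y, -y) standing out 5.5 mm either side of the bar
- short_block: loose steel gauge block 10 x 35 x 20 mm high, in another slot of the rack; leave it there. Origin at the centre of its underside
- cradle_empty: the empty black cradle in one compartment of the case; origin at the centre of its underside, axes as the case. A groove 16 mm wide in x between two lips 12 mm high (over the cradle's underside), 42 mm long in y; the block stands in it with its broad faces to +x and -x. Lip tops are 18 mm above the bench
- empty_floor (a point): centre of the groove's floor in the empty cradle, 10 mm above the bench, where the centre of the tall block's underside belongs
There are look-alikes about, which are no part of the job. There is more than one size of the tall_block; the job needs the larger.

How it is judged:
On the way:
1. the lid is open on its stop (over 1.72 rad), the tall block not yet in the case (value of joint lid above 1.72 rad and horizontal distance between tall_block and empty_floor above 0.03 m), for 0.2 s.
At the end, for the whole second after the job is handed in: The lid rests open on its stop (over 1.72 rad), and the tall block stands at rest upright (within 0.12 rad) on the floor of the empty cradle's groove (within 4 mm in height, its centre within 10 mm of the groove's); the short block is still in the rack, within 20 mm of where it was (value of joint lid above 1.72 rad and horizontal distance between tall_block and empty_floor below 0.01 m and z of tall_block in the frame of empty_floor between -0.004 and 0.004 m and angle between tall_block's own z axis and vertical below 0.12 rad and linear speed of tall_block below 0.02 m/s and distance of short_block from where it was at the start of the episode below 0.02 m); the robot touches nothing.
It fails at once if the lid is flung or slammed (over 4 rad/s) (velocity of joint lid above 4 rad/s or velocity of joint lid below -4 rad/s).
It fails at once if the tall block is dropped into the case (let go more than 8 mm above the groove's floor, within 30 mm of its centre) (horizontal distance between tall_block and empty_floor below 0.03 m and z of tall_block in the frame of empty_floor above 0.008 m and contact force between the fingers and tall_block below 0.05 N).
It also fails if it takes over 72 s, if anything falls off the work surface, if the arm or the gripper's body presses on something with over 40 N, if the wrist force passes 120 N, or if a joint passes its speed limit or range.

### The arm

A 6-joint arm with a two-finger parallel gripper is mounted at the origin on a cart in front of the work surface, level with it; the furniture and walls round the work are solid. World frame = base frame: x ahead of the robot, y to its left, z up, the work surface at z = 0. Lengths are in m, angles in rad, forces in N, time in s.
With the tool pointing down it reaches from about 0.3 to 0.875 m from the base axis. Payload 6.4 kg.
Tool frame: the origin (TCP) lies on the front face of the gripper's body, between the roots of the fingers; the fingertips stand 73 mm ahead of it and the grasp point (between the pads) lies 54 mm ahead of it; z points along the fingers, y is the direction in which the jaws open and shut (so a half turn about z gives the same grasp; the last joint's range is limited). The gripper opens to 85 mm and grips with 20 to 120 N. Pads are 22 mm wide; open, the fingers measure 114 mm over their backs; the gripper's body (76 mm by 85 mm) begins 54 mm behind the grasp point. The pads swing forward as they close: fully open they stand 13 mm farther back than shut.
Start: joints at [1.045, 0.181, 1.607, -0, 1.354, -0.206], TCP at [0.181, 0.546, 0.304] pointing down, gripper open.
Joint ranges: [-2.99, 2.99], [-0.89, 2.07], [0.3, 2.58], [-1.14, 4.28], [0, 2.63], [-3.12, 3.12]. Speed limits (rad/s): [2.57, 2.57, 3.01, 3.14, 3.14, 3.14].

### API

Orientations are given as a unit quaternion [w, x, y, z].
In Python, from rig import arm gives the robot as it stands.
- The arm moves only by the shell command python3 -m handwheel 'ROWS' [OPENING] [FORCE]. ROWS is JSON, a list of rows, each a list of 2 entries, a list of its own where there are three numbers: the shift along the tool's x, y, z in cm, then the turn about the tool's z in rad. In form: [[[dx, dy, dz], roll], ...]. A call has exactly 5 rows; each row shifts and turns the commanded pose from where the row before left it, along the tool's axes as they then stand; what a row does not reach is not made up. A row lasts 1/12 s, in which the tool goes at most 41.7 mm and 7.16 degrees, less where a joint would pass 70% of its speed; a pose out of reach is approached as far as the arm can. A call with a gripper value outside its range is refused whole. OPENING is the closure, from -1 (fully open) to 1 (shut), so that 0 is half open, set as the call begins (- or left out, the last holds). The fingers move at their own pace and stop on an object; FORCE is the grip in N (left out, the last holds). Time passes only in rows, so rows that do not move let the fingers close, or fill a call up. It gives the time, the measured TCP pose, the force and the opening at its end, in the units of the state.
- arm.state(): the state, without advancing time (a new reading comes with each control period).
- arm.get_image(name): name is "side" or "top"; returns (picture, depth): 400x640x3 uint8, red, green, blue; 400x640 float32, m along the optical axis (not along the pixel's ray), 0 where there is no reading.
- arm.calibration(name): a dict with "K" (3x3 intrinsics, pixels), "rvec" (rotation vector, rad) and "tvec" (3), from world to camera coordinates, as OpenCV has them. Camera axes: x right, y down, z forward; pixel columns grow to the right and rows downward; lengths in m; the calibration is good to about 2 mm. A picture is of the moment at which its call begins. calibration takes no time and is no camera call.
- arm.finish_job(): hands the job in, once; it reports no verdict.
The state is a dict: "t": time; "joint_pos": joint angles; "qvel": joint speeds; "tau": joint torques, N m; "position": TCP position; "tcp_rot": TCP orientation; "wrist_force": force on the tool from outside, world axes, zero at the start; "moment": the same for the moment, N m; "finger_gap": opening from 0.0 (shut) to 1.0 (fully open).
Only numpy, scipy, OpenCV 4.12 (cv2) and the standard library are available. Lean on these libraries where they do the work, as an engineer would, in place of code of your own. Each camera call takes 0.05 s, during which the arm holds its last target. There are 200 camera calls.

## Working session

There is one attempt and no reset: what is moved stays moved. The work goes in short steps, Python scripts to look and compute and a shell command to move; the robot and the scene stay as the last step left them, time stands still between calls to the robot, and variables do not carry over. Pictures are saved under pics/ and viewed, about 8 in all and at most 12, crops included, and the job is handed in when it is done.

```bash
ls; mkdir -p pics
cat > h.py <<'E'
import numpy as np,cv2,json
from rig import arm
def cam(n):
    c=arm.calibration(n);K=np.array(c['K'],float);R=cv2.Rodrigues(np.array(c['rvec'],float))[0];t=np.array(c['tvec'],float).ravel();return K,R,t
def ray(n,u,v,z):
    K,R,t=cam(n);o=-R.T@t;d=R.T@np.linalg.inv(K)@np.array([u,v,1.]);return o+d*(z-o[2])/d[2]
def cloud(n,D):
    K,R,t=cam(n);v,u=np.mgrid[:D.shape[0],:D.shape[1]]
    P=np.stack([(u-K[0,2])/K[0,0]*D,(v-K[1,2])/K[1,1]*D,D],-1);return (P-t)@R
def proj(n,p):
    K,R,t=cam(n);q=K@(R@np.array(p)+t);return q[:2]/q[2]
def snap(n,f):
    I,D=arm.get_image(n);cv2.imwrite('pics/%s.png'%f,I[...,::-1]);np.save('pics/%s.npy'%f,D);return I,D
E
python3 - <<'E'
from h import *
for n in('top','side'):
    I,D=snap(n,n+'0');K,R,t=cam(n);print(n,K.tolist(),-R.T@t,R[2],(D==0).mean())
a=cv2.imread('pics/top0.png');b=cv2.imread('pics/side0.png')
print(arm.state())
E
```

```text
pics
top [[431.9591050274365, 0.0, 321.45785255921203], [0.0, 431.9591050274365, 197.833718225795], [0.0, 0.0, 1.0]] [0.44282635 0.02375363 1.24201549] [ 0.04581882  0.00682457 -0.99892645] 0.00384375
side [[428.1046249401779, 0.0, 320.08006308637], [0.0, 428.1046249401779, 200.03524767620004], [0.0, 0.0, 1.0]] [ 0.0232275  -0.80798407  0.5256981 ] [ 0.46652628  0.7709486  -0.43357985] 0.0040625
{'t': 0.1, 'joint_pos': array([ 1.04471175e+00,  1.81499081e-01,  1.60788041e+00,  8.15624534e-06,
        1.35378108e+00, -2.06294882e-01]), 'qvel': array([ 0.00060118, -0.00232548, -0.00342011,  0.00075762,  0.00173417,
        0.00077928]), 'tau': array([-1.70084572e-04, -4.45869112e+01, -3.52238595e+01, -2.59500939e-04,
        4.16206065e-03,  1.21958482e-05]), 'position': array([0.18055124, 0.54553096, 0.3030693 ]), 'tcp_rot': array([-2.84423321e-04,  1.59215217e-01,  9.87243587e-01, -7.30557840e-04]), 'wrist_force': array([0.20716626, 0.19237245, 1.35589441]), 'moment': array([ 0.00860936,  0.00314375, -0.04103912]), 'finger_gap': 0.9992359601896512}
```

View pics/top0.png

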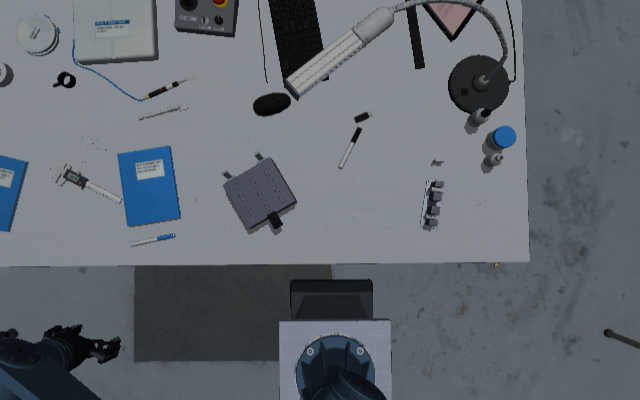

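View pics/side0.png

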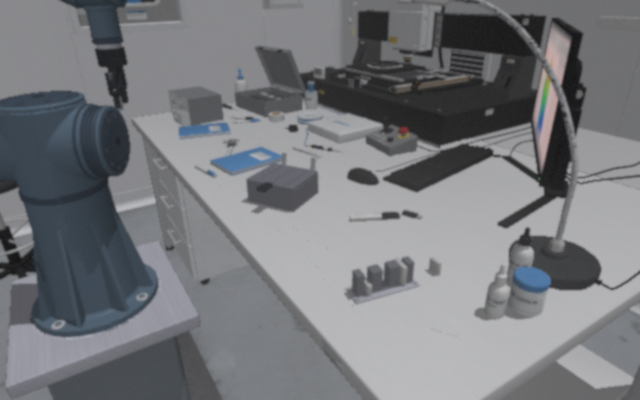

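Run:
```python
from h import *
t=cv2.imread('pics/top0.png');s=cv2.imread('pics/side0.png')
r=lambda a,w,h:cv2.resize(a,(w,h),interpolation=cv2.INTER_CUBIC)
c=np.hstack([r(t[140:240,212:312],400,400),r(t[145:245,385:485],400,400)])
d=r(s[240:310,330:450],800,200*7//3//1)[:200*7//3]
cv2.imwrite('pics/c1.png',np.vstack([c[:, :],r(s[250:305,335:455],800,200)]))
P=cloud('top',np.load('pics/top0.npy'))
def box(m):
    n,l,st,_=cv2.connectedComponentsWithStats(m.astype(np.uint8));i=1+st[1:,4].argmax();return l==i
z=P[...,2]
# case lid
reg=np.zeros(z.shape,bool);reg[140:240,212:312]=1
m=box(reg&(z>.055)&(z<.1));pts=P[m];print('lid n',m.sum(),np.median(pts[:,2]))
q=cv2.minAreaRect(pts[:,:2].astype(np.float32));print(q,cv2.boxPoints(q))
mm=cv2.morphologyEx(m.astype(np.uint8),cv2.MORPH_OPEN,np.ones((21,21)))>0
q=cv2.minAreaRect(P[mm][:,:2].astype(np.float32));print('plate',q,cv2.boxPoints(q))
reg[:]=0;reg[170:240,410:455]=1
for lo,hi in((.02,.047),(.047,.07),(.02,.07)):
    m=reg&(z>lo)&(z<hi);print(lo,m.sum(),cv2.minAreaRect(P[m][:,:2].astype(np.float32)))
print((1000*z[178:232:2,420:446:2]).astype(int))
```

```text
lid n 3117 0.06798855612996689
((0.5075438618659973, 0.1997389793395996), (0.20223258435726166, 0.15268193185329437), 30.009536743164062) [[0.38180152 0.21527311]
 [0.45816448 0.0830594 ]
 [0.63328624 0.18420485]
 [0.5569233  0.31641856]]
plate ((0.5066050887107849, 0.20381556451320648), (0.11901237070560455, 0.1316496878862381), 89.71636199951172) [[0.4404865  0.14463598]
 [0.57213455 0.14398426]
 [0.5727237  0.26299515]
 [0.44107562 0.26364687]]
0.02 179 ((0.4804389476776123, -0.28276821970939636), (0.036313146352767944, 0.12266436964273453), 80.098388671875)
0.047 261 ((0.481436163187027, -0.28161945939064026), (0.03363683074712753, 0.12374158948659897), 77.40997314453125)
0.02 440 ((0.481058269739151, -0.28287628293037415), (0.036313146352767944, 0.1239217147231102), 80.098388671875)
[[  -2    3   -4    0    1    0    1    1    0   -2    0    0   -2]
 [  -3   -3   -4    0    5    7    3    2   49    1    0    2    2]
 [  -1   -4    0   -5    0    0   17   44   49   54   54   47    0]
 [  -1   -1   -2    2    4    1   21   40   52   48   50   51    3]
 [   1    2   -1    0    0   
[... 835 characters left out ...]
 48    0   -2    0]
 [   5    3    1    2   23   47   51   52   52   49    1    0   -3]
 [   0    3    5   28   27    6   10   23   45   43   -1    2    0]
 [  -1    2    7   28   29   28   29   26   30   26    2    3   -6]
 [   0    4    0   10    7    7   15   23   23   28    0    0   -3]
 [  -2    0    4   12   39   52   50   50   51    2    0   -1   -6]
 [  -2    3    3   17   42   48   52   48   51   -1    0    0   -4]
 [   1    5    5   15   46   50   53   46   51    0    1   -1   -2]
 [   3    0    0    5    6    3 1242    2    6   -2   -1    0    1]
 [  -6   -4    0    0    1   -2   -1    3    1   -1    0    0    1]
 [  -1   -2   -1    1    0   -1   -1   -2   -2   -2    0   -2   -2]]
```

View pics/c1.png

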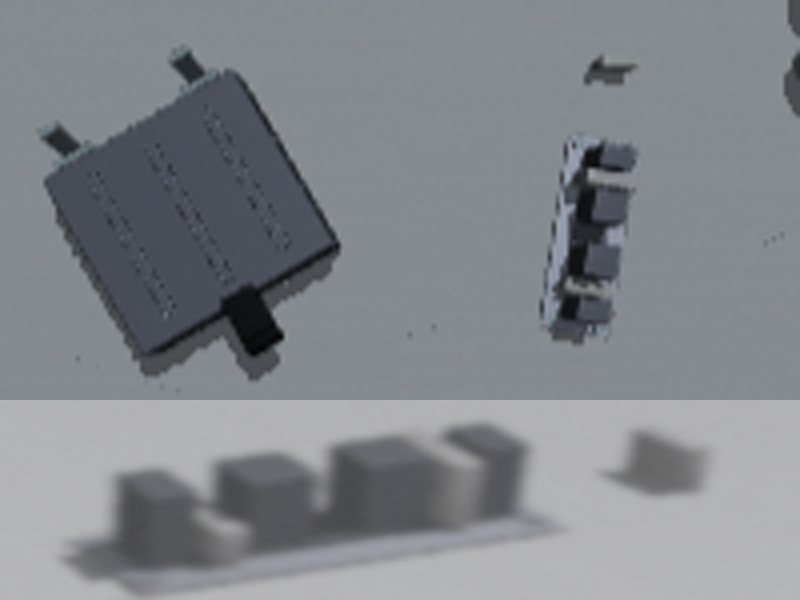

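```bash
cat >> h.py <<'E'
def go(p,yaw,up=0.):
    """rows needed: grasp point p, jaw axis yaw (mod pi)"""
    s=arm.state();w,x,y,z=s['tcp_rot']
    from scipy.spatial.transform import Rotation as Ro
    R=Ro.from_quat([x,y,z,w]).as_matrix();g=s['position']+.054*R[:,2]
    d=R.T@(np.array(p)-g)*100;cy=np.arctan2(R[1,1],R[0,1])
    r=(yaw-cy+np.pi/2)%np.pi-np.pi/2
    print('grasp',g.round(4),'yaw',cy.round(3),'d_tool cm (before roll)',d.round(2),'roll',round(-r,3),'t',round(s['t'],2),'F',s['wrist_force'].round(1),'gap',round(s['finger_gap'],3))
    # shift in tool axes after roll
    c,sn=np.cos(-r),np.sin(-r);print('   after roll:',np.round([c*d[0]+sn*d[1],-sn*d[0]+c*d[1],d[2]],2))
E
python3 - <<'E'
from h import *
D=np.load('pics/top0.npy');P=cloud('top',D);I=cv2.imread('pics/top0.png').astype(int)
z=P[...,2];reg=np.zeros(z.shape,bool);reg[140:240,212:312]=1
m=reg&(z>.055)&(z<.085);n,l,st,_=cv2.connectedComponentsWithStats(m.astype(np.uint8));m=l==1+st[1:,4].argmax()
# rays to z=.068 plane
K,R,t=cam('top');v,u=np.nonzero(m);Q=np.array([ray('top',a,b,.068)[:2] for a,b in zip(u,v)])
dark=I[v,u].sum(1)<110
print('dark',dark.sum(),Q[dark].mean(0))
for deg in np.arange(26,35,.5):
    a=np.radians(deg);X=Q@[np.cos(a),np.sin(a)];Y=Q@[-np.sin(a),np.cos(a)]
    e=np.percentile(Y,[.5,99.5]);h=np.histogram(X,np.arange(.45,.75,.0025))[0]
    print(deg,e.round(4),(e[1]-e[0]).round(4))
a=np.radians(30);X=Q@[np.cos(a),np.sin(a)];Y=Q@[-np.sin(a),np.cos(a)]
b=np.arange(X.min(),X.max(),.004)
for i in b:
    k=(X>=i)&(X<i+.004);print(round(i,4),k.sum(),Y[k].min().round(4),Y[k].max().round(4))
# rack
reg[:]=0;reg[170:240,410:455]=1
m=reg&(z>.042)&(z<.07);v,u=np.nonzero(m);Q=np.array([ray('top',a,b,.052)[:2] for a,b in zip(u,v)]).astype(np.float32)
print('rack',cv2.minAreaRect(Q),Q.mean(0))
E
```

```text
Traceback (most recent call last):
  File "h.py", line 6, in ray
    K,R,t=cam(n);o=-R.T@t;d=R.T@np.linalg.inv(K)@np.array([u,v,1.]);return o+d*(z-o[2])/d[2]
          ~~~^^^
  File "h.py", line 4, in cam
    c=arm.calibration(n);K=np.array(c['K'],float);R=cv2.Rodrigues(np.array(c['rvec'],float))[0];t=np.array(c['tvec'],float).ravel();return K,R,t
ValueError: time passes only in moves, steps and waits
```

```bash
sed -i 's/^def cam/import functools\n@functools.lru_cache\ndef cam/' h.py
python3 - <<'E'
from h import *
D=np.load('pics/top0.npy');P=cloud('top',D);I=cv2.imread('pics/top0.png').astype(int)
z=P[...,2];reg=np.zeros(z.shape,bool);reg[140:240,212:312]=1
m=reg&(z>.055)&(z<.085);n,l,st,_=cv2.connectedComponentsWithStats(m.astype(np.uint8));m=l==1+st[1:,4].argmax()
v,u=np.nonzero(m);Q=np.array([ray('top',a,b,.068)[:2] for a,b in zip(u,v)])
dark=I[v,u].sum(1)<110
print('dark',dark.sum(),Q[dark].mean(0))
for deg in np.arange(27,34,.5):
    a=np.radians(deg);Y=Q@[-np.sin(a),np.cos(a)]
    e=np.percentile(Y,[.5,99.5]);print(deg,e.round(4),(e[1]-e[0]).round(4))
a=np.radians(30);X=Q@[np.cos(a),np.sin(a)];Y=Q@[-np.sin(a),np.cos(a)]
for i in np.arange(X.min(),X.max(),.006):
    k=(X>=i)&(X<i+.006);print(round(i,4),k.sum(),Y[k].min().round(4),Y[k].max().round(4))
reg[:]=0;reg[170:240,410:455]=1
m=reg&(z>.042)&(z<.07);v,u=np.nonzero(m);Q=np.array([ray('top',a,b,.052)[:2] for a,b in zip(u,v)]).astype(np.float32)
print('rack',cv2.minAreaRect(Q),Q.mean(0))
E
```

```text
dark 146 [0.44031205 0.16015623]
27.0 [-0.1288  0.0229] 0.1516
27.5 [-0.1333  0.0181] 0.1514
28.0 [-0.1379  0.0129] 0.1509
28.5 [-0.1425  0.008 ] 0.1504
29.0 [-0.1471  0.0031] 0.1503
29.5 [-0.1518 -0.0017] 0.1501
30.0 [-0.1565 -0.0065] 0.1501
30.5 [-0.1614 -0.0113] 0.1501
31.0 [-0.1661 -0.0159] 0.1502
31.5 [-0.171  -0.0205] 0.1505
32.0 [-0.1759 -0.0251] 0.1508
32.5 [-0.1809 -0.0295] 0.1514
33.0 [-0.186  -0.0339] 0.152
33.5 [-0.191  -0.0383] 0.1527
0.4383 22 -0.0938 -0.0682
0.4443 21 -0.0942 -0.0686
0.4503 22 -0.0946 -0.069
0.4563 21 -0.0936 -0.0694
0.4623 21 -0.094 -0.0684
0.4683 22 -0.0944 -0.0688
0.4743 94 -0.1572 -0.0074
0.4803 119 -0.1563 -0.0064
0.4863 124 -0.1567 -0.0058
0.4923 123 -0.1571 -0.0062
0.4983 124 -0.1575 -0.0066
0.5043 122 -0.1565 -0.0056
0.5103 123 -0.1569 -0.006
0.5163 123 -0.1564 -0.0064
0.5223 121 -0.1568 -0.0067
0.5283 122 -0.1572 -0.0058
0.5343 122 -0.1563 -0.0061
0.5403 123 -0.1567 -0.0065
0.5463 121 -0.1571 -0.0059
0.5523 123 -0.1575 -0.0063
0.5583 121 -0.1565 -0.0067
0.5643 121 -0.156 -0.0057
0.5703 125 -0.1574 -0.0061
0.5763 122 -0.1568 -0.0064
0.5823 120 -0.1572 -0.0068
0.5883 121 -0.1563 -0.0058
0.5943 119 -0.1567 -0.0062
0.6003 121 -0.1571 -0.0066
0.6063 120 -0.1561 -0.006
0.6123 94 -0.1566 -0.0074
0.6183 36 -0.1448 -0.0175
0.6243 24 -0.1377 -0.0254
0.6303 22 -0.1381 -0.0234
rack ((0.48160940408706665, -0.27957475185394287), (0.03551357239484787, 0.12405607104301453), 77.44212341308594) [ 0.48605108 -0.28292945]
```

Run:
```python
from h import *
go([.428,.153,.16],2.094)
```

```text
grasp [0.1805 0.5455 0.2491] yaw 1.251 d_tool cm (before roll) [-35.83 -29.46   8.94] roll -0.843 t 0.1 F [0.2 0.2 1.4] gap 0.999
   after roll: [ -1.84 -46.35   8.94]
```

```bash
python3 -m handwheel '[[[0,0,0],-0.12],[[0,0,0],-0.12],[[0,0,0],-0.12],[[0,0,0],-0.12],[[0,0,0],-0.12]]' -0.3 25
python3 -m handwheel '[[[0,0,0],-0.12],[[0,0,0],-0.123],[[0,-3,0],0],[[0,-3,0],0],[[0,-3,0],0]]'
python3 -m handwheel '[[[0,-3,0.9],0],[[0,-3,0.9],0],[[0,-3,0.9],0],[[0,-3,0.9],0],[[0,-3,0.9],0]]'
python3 -m handwheel '[[[0,-3,0.9],0],[[0,-3,0.9],0],[[0,-3,0.9],0],[[0,-3,0.9],0],[[0,-3,0.9],0]]'
python3 -m handwheel '[[[-0.9,-3,0],0],[[-0.9,-3,0],0],[[0,0,0],0],[[0,0,0],0],[[0,0,0],0]]'
python3 - <<'E'
from h import *
go([.428,.153,.065],2.094)
E
```

```text
t: 0.52
position: [0.1806, 0.5456, 0.3033]
tcp_rot: [-0.0, -0.143, 0.99, -0.0]
wrist_force: [0.5, -0.5, 0.1]
finger_gap: 0.652
t: 0.93
position: [0.2256, 0.4669, 0.3032]
tcp_rot: [-0.0, -0.259, 0.966, -0.0]
wrist_force: [1.2, -0.4, -0.7]
finger_gap: 0.65
t: 1.35
position: [0.3008, 0.3366, 0.2582]
tcp_rot: [-0.0, -0.259, 0.966, -0.0]
wrist_force: [0.6, 0.6, 0.2]
finger_gap: 0.652
t: 1.77
position: [0.3759, 0.2067, 0.2133]
tcp_rot: [-0.0, -0.259, 0.966, 0.0]
wrist_force: [0.4, -0.1, -0.3]
finger_gap: 0.65
t: 2.18
position: [0.4205, 0.1651, 0.2134]
tcp_rot: [-0.001, -0.258, 0.966, 0.0]
wrist_force: [-0.8, -0.5, 0.7]
finger_gap: 0.652
grasp [0.4205 0.1651 0.1594] yaw 2.093 d_tool cm (before roll) [-0.06 -1.44  9.44] roll -0.001 t 2.18 F [-0.8 -0.5  0.7] gap 0.652
   after roll: [-0.06 -1.44  9.44]
```

```bash
python3 -m handwheel '[[[0,-1.4,0],0],[[0,0,2],0],[[0,0,2],0],[[0,0,2],0],[[0,0,2],0]]'
python3 -m handwheel '[[[0,0,1.4],0],[[0,0,0],0],[[0,0,0],0],[[0,0,0],0],[[0,0,0],0]]'
python3 -m handwheel '[[[0,0,0],0],[[0,0,0],0],[[0,0,0],0],[[0,0,0],0],[[0,0,0],0]]' 1 25
python3 -m handwheel '[[[0,0,0],0],[[0,0,0],0],[[0,0,0],0],[[0,0,0],0],[[0,0,0],0]]'
python3 - <<'E'
from h import *
go([.428,.153,.065],2.094)
snap('side','side1')
a=cv2.imread('pics/side1.png');cv2.imwrite('pics/c2.png',cv2.resize(a[60:240,200:400],(600,540),interpolation=cv2.INTER_CUBIC))
th=np.arange(0,1.801,.09)
r=np.hypot(.169,.005);p=r*np.array([1-0*th,0*th]) if 0 else None
a0=np.arctan2(.005,.169);X=-r*np.cos(th+(-a0)*-1);Z=r*np.sin(th+a0)
print('rows x(away),z(down) cm',np.round(np.c_[-np.diff(X),-np.diff(Z)]*100,2).tolist())
E
```

```text
t: 2.6
position: [0.4271, 0.1541, 0.1331]
tcp_rot: [0.0, -0.26, 0.966, 0.0]
wrist_force: [0.3, -0.2, 0.5]
finger_gap: 0.651
t: 3.02
position: [0.4288, 0.1534, 0.1211]
tcp_rot: [0.001, -0.259, 0.966, -0.0]
wrist_force: [-0.5, 0.7, 0.9]
finger_gap: 0.652
t: 3.43
position: [0.4277, 0.1546, 0.1209]
tcp_rot: [0.0, -0.258, 0.966, 0.002]
wrist_force: [-5.6, 9.1, 10.4]
finger_gap: 0.301
t: 3.85
position: [0.4277, 0.1546, 0.1209]
tcp_rot: [0.0, -0.258, 0.966, 0.002]
wrist_force: [-7.4, 9.8, 11.0]
finger_gap: 0.298
grasp [0.4277 0.1548 0.0669] yaw 2.093 d_tool cm (before roll) [ 0.06 -0.18  0.19] roll -0.001 t 3.85 F [-7.4  9.8 11. ] gap 0.298
   after roll: [ 0.06 -0.18  0.19]
rows x(away),z(down) cm [[-0.11, -1.52], [-0.25, -1.5], [-0.38, -1.47], [-0.51, -1.43], [-0.64, -1.38], [-0.76, -1.32], [-0.88, -1.24], [-0.99, -1.16], [-1.09, -1.07], [-1.18, -0.96], [-1.26, -0.85], [-1.33, -0.74], [-1.39, -0.62], [-1.44, -0.49], [-1.48, -0.36], [-1.5, -0.22], [-1.52, -0.09], [-1.52, 0.05], [-1.51, 0.19], [-1.49, 0.32]]
```

View pics/c2.png

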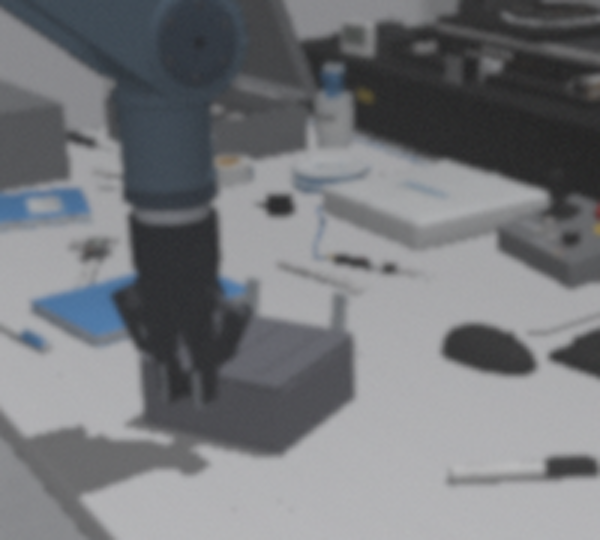

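```bash
python3 -m handwheel '[[[-0.11,0,-1.52],0],[[-0.25,0,-1.5],0],[[-0.38,0,-1.47],0],[[-0.51,0,-1.43],0],[[-0.64,0,-1.38],0]]'
```

```text
t: 4.32
position: [0.4431, 0.1636, 0.193]
tcp_rot: [-0.001, -0.259, 0.966, 0.002]
wrist_force: [-0.8, 8.0, -4.7]
finger_gap: 0.3
```

```bash
python3 -m handwheel '[[[-0.76,0,-1.32],0],[[-0.88,0,-1.24],0],[[-0.99,0,-1.16],0],[[-1.09,0,-1.07],0],[[-1.18,0,-0.96],0]]'
python3 -m handwheel '[[[-1.26,0,-0.85],0],[[-1.33,0,-0.74],0],[[-1.39,0,-0.62],0],[[-1.44,0,-0.49],0],[[-1.48,0,-0.36],0]]'
```

```text
t: 4.73
position: [0.4853, 0.1879, 0.2502]
tcp_rot: [-0.002, -0.259, 0.966, 0.001]
wrist_force: [-3.0, 4.9, -4.2]
finger_gap: 0.299
t: 5.15
position: [0.5457, 0.2227, 0.281]
tcp_rot: [-0.002, -0.259, 0.966, 0.001]
wrist_force: [-4.6, 4.5, -1.1]
finger_gap: 0.298
```

```bash
python3 -m handwheel '[[[-1.5,0,-0.22],0],[[-1.52,0,-0.09],0],[[-1.52,0,0.05],0],[[-1.2,0,0.15],0],[[-0.6,0,0.1],0]]'
python3 -m handwheel '[[[-0.3,0,0.1],0],[[0,0,0],0],[[0,0,0],0],[[0,0,0],0],[[0,0,0],0]]'
python3 - <<'E'
from h import *
I,D=snap('side','side2');snap('top','top2')
go([.6165*.866+.0407,.6165*.5-.0706,.229],2.094)
cv2.imwrite('pics/c3.png',cv2.resize(cv2.imread('pics/side2.png')[60:240,200:440],(800,600),interpolation=cv2.INTER_CUBIC))
E
```

```text
t: 5.57
position: [0.6016, 0.255, 0.2814]
tcp_rot: [-0.0, -0.259, 0.966, 0.001]
wrist_force: [-3.8, 5.4, 3.9]
finger_gap: 0.295
t: 5.98
position: [0.6035, 0.2562, 0.2809]
tcp_rot: [-0.0, -0.259, 0.966, 0.001]
wrist_force: [-3.5, 6.2, 2.7]
finger_gap: 0.3
grasp [0.6035 0.2563 0.2269] yaw 2.095 d_tool cm (before roll) [ 3.43 -0.17 -0.22] roll 0.001 t 6.08 F [-3.4  5.8  2.9] gap 0.299
   after roll: [ 3.43 -0.17 -0.22]
```

View pics/c3.png

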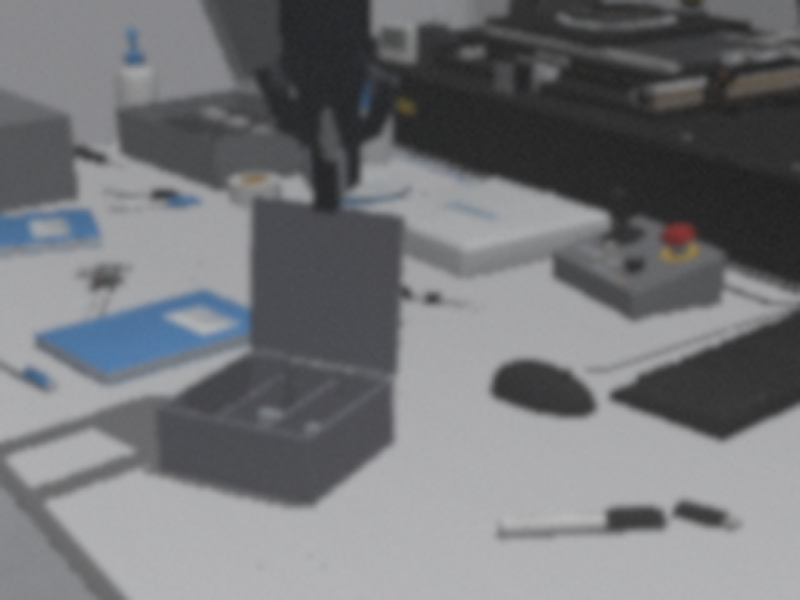

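```bash
python3 -m handwheel '[[[-0.2,0,0.05],0],[[-0.2,0,0.05],0],[[-0.2,0,0.04],0],[[0,0,0],0],[[0,0,0],0]]'
python3 -m handwheel '[[[0,0,0],0],[[0,0,0],0],[[0,0,0],0],[[0,0,0],0],[[0,0,0],0]]' -0.3
python3 -m handwheel '[[[0,0,-1],0],[[0,0,-2],0],[[0,0,-2],0],[[0,0,-2],0],[[0,0,-2],0]]'
python3 - <<'E'
from h import *
go([.5187,-.2879,.16],np.radians(77.4))
E
```

```text
t: 6.5
position: [0.6087, 0.2591, 0.2795]
tcp_rot: [-0.0, -0.259, 0.966, 0.001]
wrist_force: [-2.5, 5.8, 2.9]
finger_gap: 0.304
t: 6.92
position: [0.6096, 0.2572, 0.2786]
tcp_rot: [-0.0, -0.258, 0.966, -0.0]
wrist_force: [-0.6, 0.1, 0.1]
finger_gap: 0.65
t: 7.33
position: [0.6095, 0.2574, 0.3706]
tcp_rot: [0.0, -0.259, 0.966, -0.0]
wrist_force: [1.3, 0.3, 0.0]
finger_gap: 0.649
grasp [0.6096 0.2574 0.3166] yaw 2.094 d_tool cm (before roll) [ 35.12 -42.7   15.65] roll 0.743 t 7.33 F [1.3 0.3 0. ] gap 0.649
   after roll: [ -3.02 -55.2   15.65]
```

```bash
python3 -m handwheel '[[[0,0,0],0.106],[[0,0,0],0.106],[[0,0,0],0.106],[[0,0,0],0.106],[[0,0,0],0.106]]'
python3 -m handwheel '[[[0,0,0],0.106],[[0,0,0],0.107],[[0,-3,0],0],[[0,-3.2,0],0],[[0,-3.2,0],0]]'
python3 -m handwheel '[[[-0.3,-3.2,0],0],[[-0.3,-3.2,0],0],[[-0.3,-3.2,0],0],[[-0.3,-3.2,0],0],[[-0.3,-3.2,0],0]]'
python3 -m handwheel '[[[-0.3,-3.2,1],0],[[-0.3,-3.2,1],0],[[-0.3,-3.2,1.5],0],[[-0.3,-3.2,1.5],0],[[-0.3,-3.2,2],0]]' -1
python3 -m handwheel '[[[0,-3.2,2],0],[[0,-3.2,2],0],[[0,-3.2,2],0],[[0,-1,1],0],[[0,0,0],0]]'
python3 - <<'E'
from h import *
go([.5187,-.2879,.05],np.radians(77.4))
snap('side','side3');snap('top','top3')
a=cv2.imread('pics/side3.png');b=cv2.imread('pics/top3.png')
r=lambda a,w,h:cv2.resize(a,(w,h),interpolation=cv2.INTER_CUBIC)
cv2.imwrite('pics/c4.png',np.hstack([r(a[180:320,330:470],400,400),r(b[140:240,212:312],400,400)]))
E
```

```text
t: 7.75
position: [0.6096, 0.2574, 0.3697]
tcp_rot: [0.0, 0.006, 1.0, 0.0]
wrist_force: [0.5, 0.9, -1.5]
finger_gap: 0.65
t: 8.17
position: [0.5886, 0.1652, 0.3694]
tcp_rot: [0.0, 0.109, 0.994, -0.0]
wrist_force: [0.0, -0.8, 0.2]
finger_gap: 0.649
t: 8.58
position: [0.5684, 0.0048, 0.3698]
tcp_rot: [0.001, 0.11, 0.994, -0.0]
wrist_force: [0.6, -0.2, -0.0]
finger_gap: 0.653
t: 9.0
position: [0.5487, -0.155, 0.3003]
tcp_rot: [0.002, 0.11, 0.994, -0.001]
wrist_force: [1.2, -0.2, -0.0]
finger_gap: 0.998
t: 9.42
position: [0.5237, -0.2585, 0.2265]
tcp_rot: [-0.002, 0.112, 0.994, 0.001]
wrist_force: [-0.2, 0.7, 0.1]
finger_gap: 1.0
grasp [ 0.5235 -0.2584  0.1725] yaw 1.347 d_tool cm (before roll) [-0.23 -3.   12.25] roll -0.004 t 9.42 F [-0.2  0.7  0.1] gap 1.0
   after roll: [-0.22 -3.   12.25]
```

View pics/c4.png

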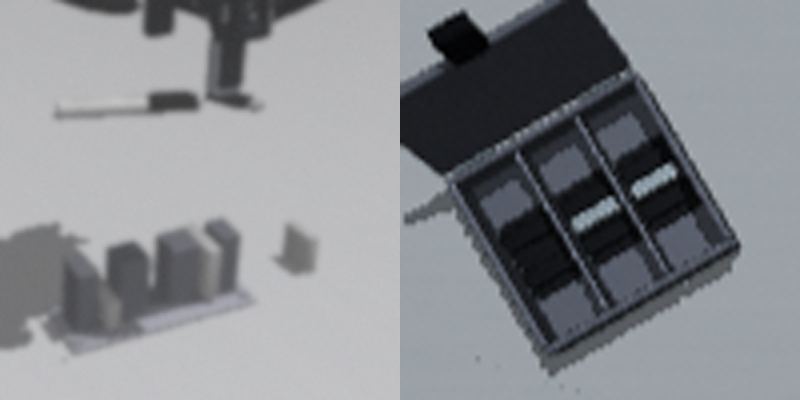

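```bash
python3 -m handwheel '[[[-0.2,-1.5,2],0],[[0,-1.5,2],0],[[0,0,2],0],[[0,0,2],0],[[0,0,2],0]]'
python3 -m handwheel '[[[0,0,2],0],[[0,0,1.2],0],[[0,0,0],0],[[0,0,0],0],[[0,0,0],0]]'
python3 - <<'E'
from h import *
go([.5187,-.2879,.038],np.radians(77.4))
E
```

```text
t: 9.93
position: [0.5225, -0.2853, 0.13]
tcp_rot: [0.001, 0.109, 0.994, -0.001]
wrist_force: [0.2, -0.3, -0.3]
finger_gap: 1.002
t: 10.35
position: [0.522, -0.2863, 0.0985]
tcp_rot: [0.001, 0.109, 0.994, -0.001]
wrist_force: [-1.2, -0.4, 0.5]
finger_gap: 0.998
grasp [ 0.5221 -0.2864  0.0445] yaw 1.352 d_tool cm (before roll) [ 0.31 -0.22  0.65] roll 0.001 t 10.35 F [-1.2 -0.4  0.5] gap 0.998
   after roll: [ 0.3  -0.22  0.65]
```

```bash
python3 -m handwheel '[[[0.3,-0.2,0.6],0],[[0,0,0],0],[[0,0,0],0],[[0,0,0],0],[[0,0,0],0]]'
python3 -m handwheel '[[[0,0,0],0],[[0,0,0],0],[[0,0,0],0],[[0,0,0],0],[[0,0,0],0]]' 1 60
python3 -m handwheel '[[[0,0,0],0],[[0,0,0],0],[[0,0,0],0],[[0,0,0],0],[[0,0,0],0]]'
python3 - <<'E'
from h import *
go([.5187,-.2879,.038],np.radians(77.4))
E
```

```text
t: 10.77
position: [0.5175, -0.2877, 0.091]
tcp_rot: [0.0, 0.11, 0.994, -0.0]
wrist_force: [0.1, 0.4, -0.2]
finger_gap: 1.005
t: 11.18
position: [0.5176, -0.2877, 0.091]
tcp_rot: [0.0, 0.11, 0.994, -0.0]
wrist_force: [-0.1, 0.2, 1.5]
finger_gap: 0.395
t: 11.6
position: [0.5176, -0.2877, 0.091]
tcp_rot: [0.0, 0.11, 0.994, -0.0]
wrist_force: [-0.4, 1.2, 4.6]
finger_gap: 0.394
grasp [ 0.5177 -0.2877  0.037 ] yaw 1.351 d_tool cm (before roll) [-0.11  0.01 -0.1 ] roll 0.0 t 11.6 F [-0.4  1.2  4.6] gap 0.394
   after roll: [-0.11  0.01 -0.1 ]
```

```bash
python3 -m handwheel '[[[0,0,-1],0],[[0,0,-2],0],[[0,0,-2],0],[[0,0,-2],0],[[0,0,-2],0]]'
python3 - <<'E'
from h import *
go([.45,-.10,.1],np.radians(120))
E
```

```text
t: 12.02
position: [0.5169, -0.287, 0.1812]
tcp_rot: [-0.001, 0.11, 0.994, 0.001]
wrist_force: [0.2, -0.5, -1.8]
finger_gap: 0.393
grasp [ 0.5168 -0.2869  0.1272] yaw 1.351 d_tool cm (before roll) [10.59 16.78  2.75] roll -0.743 t 12.02 F [ 0.2 -0.5 -1.8] gap 0.393
   after roll: [-3.56 19.52  2.75]
```

```bash
python3 -m handwheel '[[[1.3,2.1,0],0],[[1.3,2.1,0],0],[[1.3,2.1,0],0],[[1.3,2.1,0],0],[[1.3,2.1,0],0]]'
python3 -m handwheel '[[[1.3,2.1,0],0],[[1.3,2.1,0],0],[[1.5,2.1,0],0],[[0,0,1],-0.1],[[0,0,1],-0.1]]'
python3 -m handwheel '[[[0,0,1],-0.11],[[0,0,1],-0.11],[[0,0,1],-0.11],[[0,0,1],-0.11],[[0,0,1],-0.103]]'
python3 -m handwheel '[[[0,0,0.5],0],[[0,0,0.5],0],[[0,0,0],0],[[0,0,0],0],[[0,0,0],0]]'
python3 - <<'E'
from h import *
go([.45,-.10,.030],np.radians(120))
E
```

```text
t: 12.43
position: [0.4758, -0.1695, 0.1805]
tcp_rot: [-0.001, 0.11, 0.994, 0.0]
wrist_force: [1.3, 0.6, -1.5]
finger_gap: 0.393
t: 12.85
position: [0.45, -0.0989, 0.1608]
tcp_rot: [0.0, 0.007, 1.0, -0.0]
wrist_force: [-0.9, -0.8, -2.0]
finger_gap: 0.396
t: 13.27
position: [0.4502, -0.1002, 0.1102]
tcp_rot: [-0.0, -0.261, 0.965, 0.0]
wrist_force: [1.3, 0.9, -2.0]
finger_gap: 0.394
t: 13.68
position: [0.4509, -0.1006, 0.1011]
tcp_rot: [0.0, -0.258, 0.966, -0.0]
wrist_force: [0.7, -0.1, -1.8]
finger_gap: 0.401
grasp [ 0.4509 -0.1006  0.0471] yaw 2.093 d_tool cm (before roll) [0.05 0.1  1.71] roll -0.002 t 13.68 F [ 0.7 -0.1 -1.8] gap 0.401
   after roll: [0.05 0.1  1.71]
```

Lower gently to contact.

```bash
python3 -m handwheel '[[[0,0,0.5],0],[[0,0,0.5],0],[[0,0,0.3],0],[[0,0,0.1],0],[[0,0,0],0]]'
python3 -m handwheel '[[[0,0,0.1],0],[[0,0,0.1],0],[[0,0,0.1],0],[[0,0,0],0],[[0,0,0],0]]'
```

```text
t: 14.1
position: [0.4503, -0.1003, 0.0862]
tcp_rot: [-0.0, -0.259, 0.966, 0.0]
wrist_force: [-0.6, -0.4, -2.5]
finger_gap: 0.396
t: 14.52
position: [0.4506, -0.1005, 0.0837]
tcp_rot: [-0.0, -0.259, 0.966, 0.0]
wrist_force: [0.3, 0.3, -2.3]
finger_gap: 0.399
```

```bash
python3 -m handwheel '[[[0,0,0.05],0],[[0,0,0.05],0],[[0,0,0],0],[[0,0,0],0],[[0,0,0],0]]'
python3 -m handwheel '[[[0,0,0.05],0],[[0,0,0.05],0],[[0,0,0],0],[[0,0,0],0],[[0,0,0],0]]'
```

```text
t: 14.93
position: [0.4508, -0.1005, 0.083]
tcp_rot: [0.0, -0.259, 0.966, -0.0]
wrist_force: [-2.0, 0.6, 4.4]
finger_gap: 0.396
t: 15.35
position: [0.4509, -0.1005, 0.0829]
tcp_rot: [-0.0, -0.259, 0.966, -0.0]
wrist_force: [-5.9, 2.9, 17.2]
finger_gap: 0.394
```

```bash
python3 -m handwheel '[[[0,0,-0.1],0],[[0,0,0],0],[[0,0,0],0],[[0,0,0],0],[[0,0,0],0]]' -0.7
python3 -m handwheel '[[[0,0,-1],0],[[0,0,-2],0],[[0,0,-2],0],[[0,0,-2],0],[[0,0,-1],0]]'
python3 -m handwheel '[[[0,0,0],0.12],[[0,0,0],0.12],[[0,0,0],0.12],[[0,0,0],0.12],[[0,0,0],0.12]]' -0.3
python3 -m handwheel '[[[0,0,0],0.12],[[0,0,0],0.12],[[0,0,0],0.12],[[0,0,0],0.12],[[0,0,0],0.12]]'
python3 -m handwheel '[[[0,0,0],0.12],[[0,0,0],0.12],[[0,0,0],0.13],[[0,0,0],0],[[0,0,0],0]]'
python3 - <<'E'
from h import *
go([.4505,-.1005,.034],np.radians(30))
I,D=snap('side','side4');r=lambda a,w,h:cv2.resize(a,(w,h),interpolation=cv2.INTER_CUBIC)
u,v=proj('side',[.4505,-.1005,.02]).astype(int);print(u,v)
b=cv2.imread('pics/side4.png')
# case measurement from the clear top picture top3
t=cv2.imread('pics/top3.png')
cv2.imwrite('pics/c5.png',np.hstack([r(b[v-60:v+40,u-50:u+50],400,400),r(t[175:225,225:275],400,400)]))
def X(p):a=np.radians(30);return np.array([p@[np.cos(a),np.sin(a)],p@[-np.sin(a),np.cos(a)]])
c=np.array([.546,-.0815])
a=np.radians(30);f=np.array([[np.cos(a),-np.sin(a)],[np.sin(a),np.cos(a)]])
g=cv2.cvtColor(t,cv2.COLOR_BGR2GRAY)
# gray profile along case x, through the empty compartment, averaged over |dy|<12, plane z=.018
for x in np.arange(-.03,.0301,.002):
    vs=[]
    for y in np.arange(.036,.061,.004):
        q=f@(c+[x,y]);p=proj('top',[q[0],q[1],.018]).astype(np.float32);vs.append(cv2.getRectSubPix(g.astype(np.float32),(1,1),(float(p[0]),float(p[1])))[0,0])
    print(round(x,3),np.mean(vs).round(0),end='; ')
print()
# rim profile across case y at z=.06, and x (front edge)
for nm,rng in(('y',np.arange(-.084,.0841,.004)),('x',np.arange(-.084,.0841,.004))):
    print(nm,[(round(s*1000),int(np.mean([g[tuple(np.round(proj('top',[*(f@(c+([o,s] if nm=='y' else [s,o]))),.06])).astype(int)[::-1])] for o in np.arange(-.03,.031,.01)]))) for s in rng])
E
```

```text
t: 15.77
position: [0.4506, -0.1005, 0.0825]
tcp_rot: [-0.0, -0.259, 0.966, 0.0]
wrist_force: [-0.5, -1.0, -0.2]
finger_gap: 0.848
t: 16.18
position: [0.4517, -0.1009, 0.1655]
tcp_rot: [0.001, -0.259, 0.966, -0.001]
wrist_force: [0.5, -0.1, -0.8]
finger_gap: 0.848
t: 16.6
position: [0.4505, -0.1004, 0.1628]
tcp_rot: [0.0, 0.041, 0.999, 0.0]
wrist_force: [-0.2, 0.2, -0.2]
finger_gap: 0.649
t: 17.02
position: [0.4505, -0.1004, 0.1627]
tcp_rot: [-0.0, 0.335, 0.942, -0.0]
wrist_force: [0.0, -0.7, 1.0]
finger_gap: 0.651
t: 17.43
position: [0.4505, -0.1004, 0.1627]
tcp_rot: [-0.0, 0.496, 0.868, -0.0]
wrist_force: [0.4, -0.5, 0.5]
finger_gap: 0.653
grasp [ 0.4505 -0.1004  0.1087] yaw 0.533 d_tool cm (before roll) [-0.   -0.01  7.47] roll 0.009 t 17.43 F [ 0.4 -0.5  0.5] gap 0.653
   after roll: [-0.   -0.01  7.47]
320 243
-0.03 33.0; -0.028 21.0; -0.026 19.0; -0.024 15.0; -0.022 12.0; -0.02 16.0; -0.018 19.0; -0.016 19.0; -0.014 19.0; -0.012 19.0; -0.01 18.0; -0.008 17.0; -0.006 19.0; -0.004 20.0; -0.002 20.0; 0.0 20.0; 0.002 21.0; 0.004 19.0; 0.006 15.0; 0.008 11.0; 0.01 15.0; 0.012 19.0; 
[... 309 characters left out ...]
 (-12, 51), (-8, 51), (-4, 47), (0, 46), (4, 49), (8, 50), (12, 49), (16, 32), (20, 31), (24, 100), (28, 19), (32, 26), (36, 31), (40, 30), (44, 32), (48, 31), (52, 29), (56, 29), (60, 35), (64, 30), (68, 30), (72, 87), (76, 75), (80, 91), (84, 158)]
x [(-84, 121), (-80, 91), (-76, 87), (-72, 31), (-68, 72), (-64, 69), (-60, 68), (-56, 71), (-52, 69), (-48, 64), (-44, 68), (-40, 73), (-36, 53), (-32, 21), (-28, 14), (-24, 19), (-20, 19), (-16, 17), (-12, 19), (-8, 47), (-4, 84), (0, 73), (4, 22), (8, 21), (12, 21), (16, 18), (20, 30), (24, 59), (28, 72), (32, 68), (36, 68), (40, 68), (44, 66), (48, 44), (52, 44), (56, 28), (60, 25), (64, 51), (68, 98), (72, 82), (76, 30), (80, 30), (84, 30)]
```

View pics/c5.png

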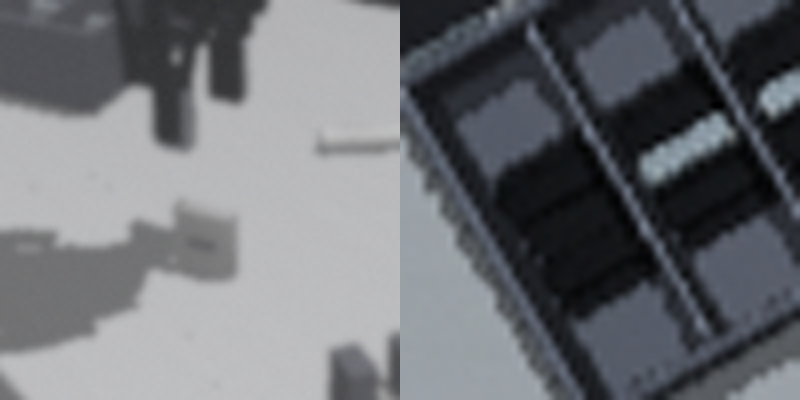

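```bash
python3 -m handwheel '[[[0,0,2],0.009],[[0,0,2],0],[[0,0,2],0],[[0,0,1],0],[[0,0,0.4],0]]'
python3 -m handwheel '[[[0,0,0],0],[[0,0,0],0],[[0,0,0],0],[[0,0,0],0],[[0,0,0],0]]' 1 60
python3 -m handwheel '[[[0,0,0],0],[[0,0,0],0],[[0,0,0],0],[[0,0,0],0],[[0,0,0],0]]'
python3 - <<'E'
from h import *
go([.4505,-.1005,.034],np.radians(30))
E
```

```text
t: 17.9
position: [0.4495, -0.0999, 0.0871]
tcp_rot: [-0.002, 0.501, 0.866, -0.0]
wrist_force: [-0.8, 0.2, -0.5]
finger_gap: 0.651
t: 18.32
position: [0.4515, -0.1008, 0.0899]
tcp_rot: [0.001, 0.501, 0.865, 0.0]
wrist_force: [-0.6, 0.9, 6.7]
finger_gap: 0.096
t: 18.73
position: [0.4515, -0.1009, 0.0899]
tcp_rot: [0.001, 0.501, 0.865, 0.0]
wrist_force: [-0.0, 0.6, 6.3]
finger_gap: 0.1
grasp [ 0.4516 -0.1009  0.0359] yaw 0.52 d_tool cm (before roll) [ 0.09 -0.07  0.19] roll -0.003 t 18.73 F [-0.   0.6  6.3] gap 0.1
   after roll: [ 0.09 -0.07  0.19]
```

```bash
python3 -m handwheel '[[[0,0,-1.5],0],[[0,0,-2.5],0],[[0,0,-2.5],0],[[0,0,-2.5],0],[[0,0,-2],0]]'
python3 - <<'E'
from h import *
go([.489,.2452,.13],np.radians(30))
snap('top','top5')
E
```

```text
t: 19.15
position: [0.4507, -0.1005, 0.2005]
tcp_rot: [0.001, 0.501, 0.865, 0.0]
wrist_force: [-0.4, -0.5, -1.6]
finger_gap: 0.099
grasp [ 0.4508 -0.1005  0.1465] yaw 0.52 d_tool cm (before roll) [28.1  20.5   1.64] roll -0.003 t 19.15 F [-0.4 -0.5 -1.6] gap 0.099
   after roll: [28.03 20.6   1.64]
```

```bash
python3 -m handwheel '[[[1.5,1,0],-0.003],[[2.5,1.8,0],0],[[2.5,1.8,0],0],[[2.5,1.8,0],0],[[2.5,1.8,0],0]]'
python3 -m handwheel '[[[2.5,1.8,0],0],[[2.5,1.8,0],0],[[2.5,1.8,0],0],[[2.5,1.8,0],0],[[2.5,1.8,0],0]]'
python3 -m handwheel '[[[2.5,1.8,0],0],[[1.6,1.5,0],0],[[0,0,0],0],[[0,0,0],0],[[0,0,0],0]]'
python3 -m handwheel '[[[0,0,0],0],[[0,0,0],0],[[0,0,0],0],[[0,0,0],0],[[0,0,0],0]]'
python3 - <<'E'
from h import *
go([.489,.2452,.046],np.radians(30))
snap('side','side5');snap('top','top6');r=lambda a,w,h:cv2.resize(a,(w,h),interpolation=cv2.INTER_CUBIC)
a=cv2.imread('pics/side5.png');b=cv2.imread('pics/top6.png')
cv2.imwrite('pics/c6.png',np.hstack([r(a[120:220,240:340],400,400),r(b[140:240,212:312],400,400)]))
E
```

```text
t: 19.62
position: [0.4638, 0.0414, 0.1981]
tcp_rot: [-0.0, 0.501, 0.866, -0.0]
wrist_force: [-0.5, -0.2, -2.4]
finger_gap: 0.097
t: 20.03
position: [0.4792, 0.1949, 0.1979]
tcp_rot: [-0.0, 0.5, 0.866, -0.0]
wrist_force: [0.2, -0.7, -3.4]
finger_gap: 0.099
t: 20.45
position: [0.4873, 0.2449, 0.1978]
tcp_rot: [-0.0, 0.5, 0.866, -0.001]
wrist_force: [-0.4, -0.1, -2.4]
finger_gap: 0.098
t: 20.87
position: [0.488, 0.2449, 0.1988]
tcp_rot: [0.0, 0.501, 0.866, 0.0]
wrist_force: [-1.1, 0.5, -2.1]
finger_gap: 0.097
grasp [0.4881 0.2449 0.1448] yaw 0.522 d_tool cm (before roll) [-0.02  0.09  9.88] roll -0.001 t 20.87 F [-1.1  0.5 -2.1] gap 0.097
   after roll: [-0.02  0.09  9.88]
```

View pics/c6.png

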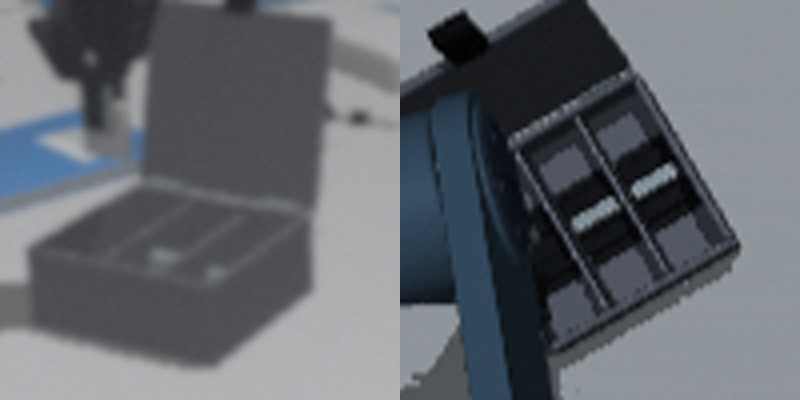

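```bash
python3 -m handwheel '[[[0,0.09,1.5],0],[[0,0,1.5],0],[[0,0,1.5],0],[[0,0,1.5],0],[[0,0,1.5],0]]'
python3 -m handwheel '[[[0,0,0.6],0],[[0,0,0.2],0],[[0,0,0],0],[[0,0,0],0],[[0,0,0],0]]'
python3 - <<'E'
from h import *
go([.489,.2452,.046],np.radians(30))
E
```

```text
t: 21.38
position: [0.4888, 0.2458, 0.1231]
tcp_rot: [0.0, 0.5, 0.866, 0.0]
wrist_force: [0.6, -0.3, -1.7]
finger_gap: 0.099
t: 21.8
position: [0.4894, 0.246, 0.1168]
tcp_rot: [0.001, 0.5, 0.866, 0.001]
wrist_force: [0.8, 0.5, -2.3]
finger_gap: 0.096
grasp [0.4895 0.246  0.0628] yaw 0.523 d_tool cm (before roll) [-0.05 -0.09  1.68] roll -0.001 t 21.8 F [ 0.8  0.5 -2.3] gap 0.096
   after roll: [-0.05 -0.09  1.68]
```

```bash
python3 -m handwheel '[[[0,-0.05,0.2],0],[[0,0,0.2],0],[[0,0,0.2],0],[[0,0,0.2],0],[[0,0,0],0]]'
python3 -m handwheel '[[[0,0,0.2],0],[[0,0,0.2],0],[[0,0,0],0],[[0,0,0],0],[[0,0,0],0]]'
python3 - <<'E'
from h import *
go([.489,.2452,.046],np.radians(30))
E
```

```text
t: 22.22
position: [0.488, 0.2455, 0.1072]
tcp_rot: [-0.0, 0.5, 0.866, -0.0]
wrist_force: [0.9, -0.7, -2.1]
finger_gap: 0.095
t: 22.63
position: [0.4883, 0.2456, 0.1037]
tcp_rot: [-0.0, 0.5, 0.866, -0.0]
wrist_force: [-0.6, 0.5, -1.7]
finger_gap: 0.099
grasp [0.4883 0.2456 0.0497] yaw 0.523 d_tool cm (before roll) [-0.07  0.04  0.37] roll -0.001 t 22.63 F [-0.6  0.5 -1.7] gap 0.099
   after roll: [-0.07  0.04  0.37]
```

```bash
python3 -m handwheel '[[[0,0,0.1],0],[[0,0,0.1],0],[[0,0,0.1],0],[[0,0,0],0],[[0,0,0],0]]'
python3 -m handwheel '[[[0,0,0.05],0],[[0,0,0],0],[[0,0,0],0],[[0,0,0],0],[[0,0,0],0]]'
```

```text
t: 23.05
position: [0.4882, 0.2455, 0.1006]
tcp_rot: [-0.0, 0.5, 0.866, -0.0]
wrist_force: [0.3, 0.2, -2.0]
finger_gap: 0.095
t: 23.47
position: [0.4883, 0.2456, 0.1002]
tcp_rot: [0.0, 0.5, 0.866, 0.0]
wrist_force: [-0.7, -0.6, -1.9]
finger_gap: 0.097
```

```bash
python3 -m handwheel '[[[0,0,0.05],0],[[0,0,0],0],[[0,0,0],0],[[0,0,0],0],[[0,0,0],0]]'
python3 -m handwheel '[[[0,0,0.05],0],[[0,0,0],0],[[0,0,0],0],[[0,0,0],0],[[0,0,0],0]]'
```

```text
t: 23.88
position: [0.4883, 0.2456, 0.0999]
tcp_rot: [0.0, 0.5, 0.866, 0.0]
wrist_force: [-1.5, 0.0, 1.3]
finger_gap: 0.094
t: 24.3
position: [0.4884, 0.2456, 0.0999]
tcp_rot: [0.0, 0.5, 0.866, 0.0]
wrist_force: [-3.1, -0.8, 7.1]
finger_gap: 0.095
```

```bash
python3 -m handwheel '[[[0,0,0],0],[[0,0,0],0],[[0,0,0],0],[[0,0,0],0],[[0,0,0],0]]' 0.3
python3 -m handwheel '[[[0,0,-1],0],[[0,0,-1.5],0],[[0,0,-2],0],[[0,0,-2.5],0],[[0,0,-2.5],0]]'
python3 -m handwheel '[[[0,0,-2.5],0],[[0,0,-2.5],0],[[-2,-3,0],0],[[-2,-3,0],0],[[-2,-3,0],0]]'
python3 -m handwheel '[[[-3,-2,0],0],[[-3,-2,0],0],[[-3,-2,0],0],[[-3,-2,0],0],[[-3,-2,0],0]]'
python3 -m handwheel '[[[-3,-2,0],0],[[-3,-2,0],0],[[-2,0,0],0],[[0,0,0],0],[[0,0,0],0]]'
python3 - <<'E'
from h import *
go([.489,.2452,.046],np.radians(30))
I,D=snap('top','top7');snap('side','side7');r=lambda a,w,h:cv2.resize(a,(w,h),interpolation=cv2.INTER_CUBIC)
a=cv2.imread('pics/side7.png');b=cv2.imread('pics/top7.png')
cv2.imwrite('pics/c7.png',np.hstack([r(a[120:220,240:340],400,400),r(b[140:240,212:312],400,400)]))
P=cloud('top',D);u,v=proj('top',[.4883,.2456,.05]).round().astype(int);print(u,v,(P[v-5:v+6,u-8:u+9,2]*1000).astype(int))
E
```

```text
t: 24.72
position: [0.4883, 0.2455, 0.0991]
tcp_rot: [-0.0, 0.5, 0.866, -0.0]
wrist_force: [1.4, -0.0, 0.0]
finger_gap: 0.35
t: 25.13
position: [0.4879, 0.2455, 0.1955]
tcp_rot: [-0.0, 0.5, 0.866, -0.0]
wrist_force: [-0.2, -0.2, 0.1]
finger_gap: 0.348
t: 25.55
position: [0.4398, 0.148, 0.2454]
tcp_rot: [0.001, 0.499, 0.866, 0.0]
wrist_force: [0.0, -0.4, 0.9]
finger_gap: 0.35
t: 25.97
position: [0.4281, -0.0328, 0.2452]
tcp_rot: [0.001, 0.5, 0.866, 0.0]
wrist_force: [0.5, -0.2, -0.9]
finger_gap: 0.348
t: 26.38
position: [0.4339, -0.1214, 0.2447]
tcp_rot: [0.0, 0.501, 0.865, 0.0]
wrist_force: [0.4, -0.0, 0.2]
finger_gap: 0.346
grasp [ 0.4339 -0.1214  0.1907] yaw 0.521 d_tool cm (before roll) [29.06 23.01 14.48] roll -0.003 t 26.38 F [ 0.4 -0.   0.2] gap 0.346
   after roll: [29.   23.1  14.48]
244 202 [[   5   10    9    9   16   16   18   14   17   18   14   14   22   49
     7    8   53]
 [   6    4   12   19   17   13   17   17   14   12   15   12   50   46
    43   23   54]
 [  17   16   16   13   17   18   17   14   12   19   53   50   51   51
    48   37   15]
 [  27   13   20   15   18   11   18   18   47   48   45   47   45   48
    47   42   27]
 [  39   22   10   20   19 1242   19   46   46   49   46   47   51   46
    30   22    9]
 [  43   30   16   16   18   47   45   50   44   51   48   49   37   29
     9   11   16]
 [  55   32   27   48   51   48   51   48   50   45   43   27   18   12
    10   15   14]
 [  57   47   33   46   46   47   46   50   43   36   23    6    9   16
    15   12   14]
 [  57   57   40   24   51   48   46   41   29   20   10   14   22   15
    22   18   19]
 [  59   60   47   35   49   39   34   16    9   11   15   17   18   22
    15   14   18]
 [  64   57   55   40   32   19    7   16   12   20   12   12   19   17
    19   15   13]]
```

View pics/c7.png

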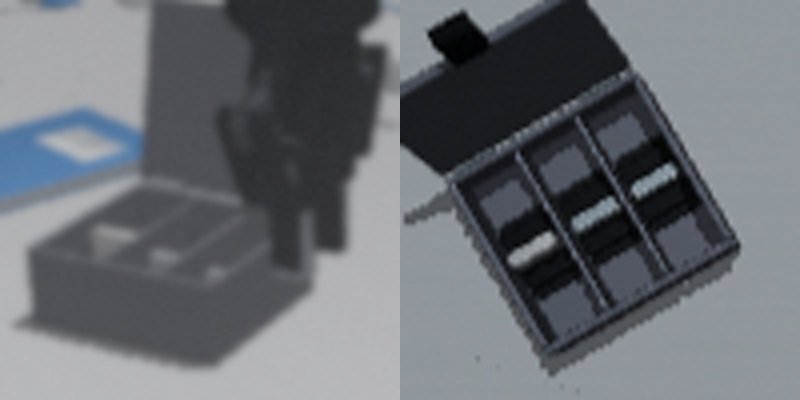

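Run:
```python
from h import *
print(arm.finish_job())
```

```text
the job is handed in; nothing more can be done
None
```

The job is done and handed in at about 26.5 s of the 72 s allowed. `finish_job` reports no verdict, so these results rest on my own checks.

**What I did:**
- I lifted the lid by its tab along the hinge arc at about 1 rad/s and let go at about 1.78 rad.
- I took the tall block from the rack by its narrow ends and stood it on the bench, turned to match the case.
- I took it again by its broad faces and lowered it into the empty cradle (the one at case y = +48 mm). I let go only after feeling it touch the groove floor.

**Last checks:**
- **Lid:** it still stood open in the final pictures. I judged this by eye and did not measure the angle again.
- **Tall block:** contact came at the height expected for the groove floor. The block stands upright in line with its neighbours, and its top reads about 48 mm against the expected 50 mm, within depth noise.
- **Robot:** it touches nothing, with about 0 N at the wrist.
- **Short block:** I never touched it, but I did not measure its position again at the end.

**One disagreement:** when gripped, the tab sat about 1.5 mm off the camera estimate sideways. I shifted the placing target by that amount.

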